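# Clamp the lock case on its repair board

### The arm

A 6-joint arm with a two-finger parallel gripper is mounted at the origin on the work surface. World frame = base frame: x ahead of the robot, y to its left, z up, the work surface at z = 0. Lengths are in m, angles in rad, forces in N, time in s.
With the tool pointing down it reaches from about 0.25 to 0.725 m from the base axis. Payload 4 kg.
Tool frame: the origin (TCP) lies on the centre line of the jaws, within the pads' length; the fingertips stand ahead of it and the grasp point (between the pads) lies 3 mm ahead of it (bot.tcp_to_tips is the z of the fingertips in the tool frame, in m); z points along the fingers, y is the line along which they close (so a half turn about z gives the same grasp; the last joint's range is limited). The gripper opens to 85 mm and grips with 20 to 120 N. Pads are 22 mm wide; open, the fingers measure 114 mm over their backs; the gripper's body (76 mm by 85 mm) begins 54 mm behind the grasp point. The pads swing forward as they close: fully open they stand 13 mm farther back than shut.
Start: joints at [1.302, 0.241, 0.005, 1.335, 0, 1.571], TCP at [0.133, 0.482, 0.253] pointing down, gripper open.
Joint ranges: [-2.72, 2.72], [-1.05, 1.87], [-1.09, 1.28], [-1.99, 2.15], [-1.42, 1.44], [-3.14, 3.14]. Speed limits (rad/s): [2.79, 2.79, 3.14, 3.14, 3.14, 3.14].

### API

Orientations are given as a unit quaternion [x, y, z, w].
In Python, from workcell import telemetry, camera, camera_params, ticket, boxes_of, cut_out, spot_point, bot gives the robot as it stands.
- The arm moves only by the shell command python3 -m creep 'ROWS'. ROWS is text: rows parted by semicolons, each of 5 numbers parted by spaces: the opening, from 0 (shut) to 1 (fully open), then the shift along the tool's x, y, z in units of 150 mm (1.0 is 150 mm), then the turn about the tool's z in units of 180 degrees (1.0 is 180 degrees). In form: claw x y z turn; .... A call has 1 to 12 rows; each row is the pose to reach, as a shift and turn from the pose commanded when the call began, along the tool's axes at that moment, turning the shorter way round; what a row does not reach only later rows make up. A row lasts 1/8 s, in which the tool goes at most 62.5 mm and 10.7 degrees, less where a joint would pass 70% of its speed; a pose out of reach is approached as far as the arm can. A call with a number of a shift or a turn outside -1 to 1 is refused whole. A call with a gripper value outside its range is refused whole. The fingers move at their own pace and stop on an object; the grip force is fixed at half the most. Time passes only in rows, so rows that repeat a pose let the fingers close. It gives the time, the measured TCP pose, the force, the opening and the grip force at its end, in the units of the state.
- telemetry.get_obs(): the state, without advancing time (a new reading comes with each control period).
- camera(name): name is "scene" or "top" or "wrist"; returns the picture (420x560x3 uint8, red, green, blue); there is no depth.
- camera_params(name): a dict with "camera_matrix" (3x3 intrinsics, pixels), "eye" and "attitude" of the camera in the world. Camera axes: x right, y down, z forward; pixel columns grow to the right and rows downward; lengths in m; the calibration is good to about 2 mm. The wrist camera is an equidistant fisheye: a pixel r from the principal point sees the ray r / f radians off the axis. A picture is of the moment at which its call begins: read the wrist's pose just before it. camera_params takes no time and is no camera call; for the wrist camera it gives the pose at the moment of the call.
- ticket.job_done(): hands the job in; it is judged then, once.
Trained networks look in the newest picture that a camera, given by its name, has taken for a name from the list of things; names that differ only in an ending like _2 or _b are one class to them, and where a whole thing is asked for, a point or a joint stands for the part that bears it (a point fixed in the world has none). Each returns a list of dicts, best first, with "conf" (0 to 1); they miss things now and then, are a little off and sometimes report something else, mostly with a low value. They report only what shows in the picture. A call takes as long as a camera call. They do not tell look-alikes from the thing itself.
- boxes_of(thing, camera): "at" ([x, y, z] in m, in world coordinates, good to about 4 mm: the middle of the surface that is visible of it).
- cut_out(thing, camera): "pixels" (420x560 bool, what is visible of it).
- spot_point(thing, camera): "at" ([x, y, z] in m, in world coordinates, good to about 4 mm: a listed point, or the origin of a listed thing).
The state is a dict: "clock": time; "joint_pos": joint angles; "joint_vel": joint speeds; "tau": joint torques, N m; "eef_pos": TCP position; "tool_rot": TCP orientation; "ft_force": force on the tool from outside, world axes, zero at the start; "ft_torque": the same for the moment, N m; "grip_width": finger opening in m; "grasp_force": force on a finger pad.
Only numpy, scipy, OpenCV 4.12 (cv2) and the standard library are available. Lean on these libraries where they do the work, as an engineer would, in place of code of your own. Each camera call takes 0.05 s, during which the arm holds its last target. There are 200 camera calls.

### The job

Two toggle clamps stand on the bench, both open; an old steel lock case lies under one of them. Push that clamp's handle all the way down, past its dead point, so that its rubber pad holds the lock case, then let go. Leave the other, empty clamp open and do not shift the lock case.

Things in the scene. Friction and masses are not known exactly. Their poses are not given: they have to be found in the camera images.
- clamp: Steel toggle clamp to close, on a fixed plywood board. Origin: underside centre of its 85 x 50 mm foot, 18 mm above the table; +x towards pad arm and lock, -x handle side, z up. Handle hinge at (-32, 0, 44) mm, axis y. Pad arm, hinged at (20, 0, 40), stands up to 110 mm above the foot when open; moved by the handle it folds down to +x; its 18 mm pad then presses at (85, 0) with 10 N.
- clamp_handle (a joint): Its handle: 0 = fully open, grows as pushed down and outward to -x; dead point 0.94, stop 1.15 rad. Elevation above level = 1.05 - value. Straight bar from the hinge, ending in a round black grip 20 mm thick, 58 to 125 mm from the hinge (round end to 135). Pushing 100 mm out takes up to 8 N. Stays where left; past the dead point the loaded pad pulls it on.
- lock: Lock case: flat dark steel box, 64 x 95 x 16 mm (x, y, z) with brass screws, loose, about 350 g, lying flat on the clamp's board between low wooden fences, centred about 100 mm to the clamp's +x. Origin: centre of its underside.
- spare_handle (a joint): Handle of the other clamp, on a board of its own: identical, but with nothing under its pad; it must stay open. 0 = fully open, grows as pushed down, stop 1.15 rad.
There are look-alikes about, which are no part of the job. Leave any green or turquoise look-alike of the lock alone.

How it is judged:
At the end, for the whole second after the job is handed in: The clamp's handle is down past its dead point (joint above 1.0 rad), its pad presses on the lock case with more than 6 N, the lock case is at rest within 15 mm of where it lay, and the other clamp is still open (its handle below 0.4 rad) (value of joint clamp_handle above 1 rad and contact force between clamp and lock above 6 N and distance of lock from where it was at the start of the episode below 0.015 m and linear speed of lock below 0.02 m/s and value of joint spare_handle below 0.4 rad); the robot touches nothing.
It fails at once if the empty clamp is closed (value of joint spare_handle above 0.5 rad).
It fails at once if the lock case is shifted by more than 30 mm (distance of lock from where it was at the start of the episode above 0.03 m).
It also fails if it takes over 29 s, if anything falls off the work surface, if the arm or the gripper's body presses on something with over 40 N, if the wrist force passes 120 N, or if a joint passes its speed limit or range.

## Working session

There is one attempt and no reset: what is moved stays moved. The work goes in short steps, Python scripts to look and compute and a shell command to move; the robot and the scene stay as the last step left them, time stands still between calls to the robot, and variables do not carry over. Pictures are saved under pics/ and viewed, at most 10 in all, crops included, and the job is handed in when it is done.

```bash
mkdir -p pics; python3 - <<'E'
from workcell import *
import cv2,numpy as np
o=telemetry.get_obs();print(o['clock'],o['eef_pos'],o['tool_rot'],bot.tcp_to_tips)
for c in("scene","top"):
    im=camera(c);cv2.imwrite(f"pics/{c}.png",im[:,:,::-1])
    for t in("clamp","lock","clamp_handle","spare_handle"):
        for f in(boxes_of,spot_point):
            print(c,t,f.__name__,[(np.round(d['at'],3).tolist(),round(d['conf'],2)) for d in f(t,c)][:5])
print(telemetry.get_obs()['clock'])
E
```

```text
0.0 [0.13264128 0.48148125 0.25240643] [ 1.34010729e-01  9.90979324e-01 -1.04242449e-03 -1.32795467e-04] 0.022
scene clamp call [([0.64, 0.227, 0.071], 0.9)]
scene clamp call []
scene lock call [([0.501, 0.083, 0.015], 0.95), ([0.382, 0.226, 0.015], 0.82), ([0.261, 0.319, 0.014], 0.69), ([0.756, 0.21, 0.03], 0.68), ([0.439, -0.142, 0.019], 0.58)]
scene lock call [([0.494, 0.088, 0.002], 0.93), ([0.43, -0.138, 0.004], 0.85), ([0.754, 0.221, 0.011], 0.74), ([0.257, 0.325, -0.0], 0.69), ([0.375, 0.234, -0.002], 0.67)]
scene clamp_handle call [([0.593, 0.231, 0.121], 0.74)]Traceback (most recent call last):
  File "<stdin>", line 8, in <module>
ValueError: it knows: clamp, lock
```

View pics/scene.png

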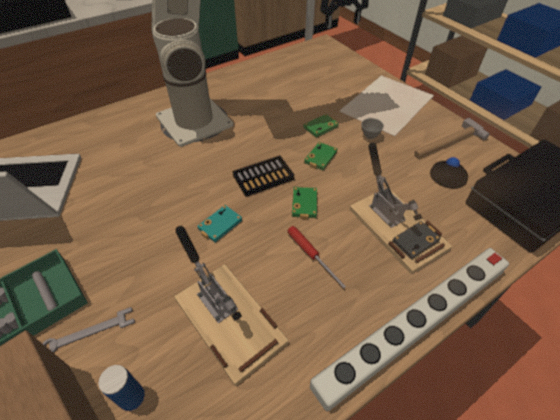

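```bash
python3 - <<'E'
from workcell import *
import cv2,numpy as np
c="top"
im=camera(c);cv2.imwrite(f"pics/{c}.png",im[:,:,::-1])
for t,f in(("clamp",boxes_of),("clamp",spot_point),("lock",spot_point),("clamp_handle",boxes_of)):
    print(c,t,[(np.round(d['at'],3).tolist(),round(d['conf'],2)) for d in f(t,c)][:6])
print(telemetry.get_obs()['clock'])
for c in("scene","top"):
  p=camera_params(c);print({k:np.round(v,3).tolist() for k,v in p.items()})
E
```

```text
top clamp [([0.644, 0.23, 0.073], 0.71)]
top clamp [([0.646, 0.234, 0.016], 0.78)]
top lock [([0.435, -0.135, 0.003], 0.96), ([0.261, 0.325, 0.003], 0.95), ([0.49, 0.083, -0.001], 0.8), ([0.372, 0.236, 0.003], 0.77), ([0.755, 0.229, 0.013], 0.66)]
top clamp_handle [([0.584, 0.232, 0.13], 0.86), ([0.638, 0.229, 0.069], 0.55)]
0.55
{'camera_matrix': [[384.526, 0.0, 283.71], [0.0, 384.526, 202.889], [0.0, 0.0, 1.0]], 'eye': [1.019, -0.343, 0.773], 'attitude': [0.827, 0.438, -0.162, -0.313]}
{'camera_matrix': [[380.848, 0.0, 273.514], [0.0, 380.848, 210.585], [0.0, 0.0, 1.0]], 'eye': [0.43, 0.02, 1.026], 'attitude': [-0.705, 0.708, -0.025, 0.024]}
```

View pics/top.png

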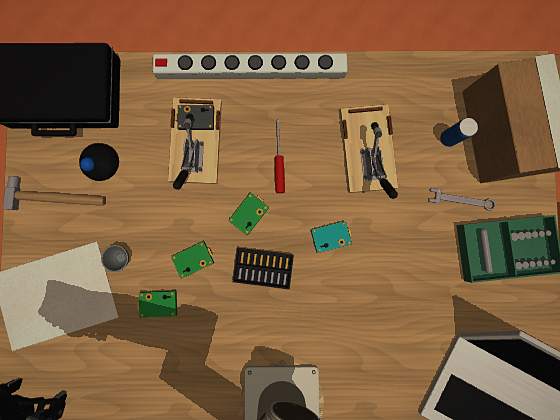

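The loaded clamp, at top (193,155) and scene (395,210), has a dark case at its pad, top (196,116) and scene (417,240). These could be mistaken for it:
- **Empty clamp:** top (373,160), scene (212,300), with nothing under its pad.
- **Lock look-alikes:** green at top (248,213), (192,259) and (158,303), turquoise at (331,237).

I choose the clamp at about (0.645, 0.23), and will check it in a close crop.

```bash
cat > h.py <<'E'
import numpy as np,cv2
from scipy.spatial.transform import Rotation as R
from workcell import *
def proj(c,P):
    p=camera_params(c);q=(np.atleast_2d(P)-p['eye'])@R.from_quat(p['attitude']).as_matrix()
    u=q@np.array(p['camera_matrix']).T;return u[:,:2]/u[:,2:]
def back(c,uv,z):
    p=camera_params(c);uv=np.atleast_2d(uv).astype(float)
    d=np.c_[uv,np.ones(len(uv))]@np.linalg.inv(p['camera_matrix']).T@R.from_quat(p['attitude']).as_matrix().T
    e=np.array(p['eye']);return e+d*((z-e[2])/d[:,2:])
def clampP(o,yaw,P): return np.array(o)+np.atleast_2d(P)@R.from_euler('z',yaw).as_matrix().T
E
python3 - <<'E'
from h import *
im=camera("top")
hsv=cv2.cvtColor(im,cv2.COLOR_RGB2HSV)
for t in("lock","clamp"):
  for d in cut_out(t,"top"):
    m=d['pixels'];v,u=np.nonzero(m)
    if abs(u.mean()-193)<25 and v.mean()<200:
        xy=back("top",np.c_[u,v],.034)[:,:2].astype(np.float32)
        print(t,d['conf'],m.sum(),u.min(),u.max(),v.min(),v.max(),cv2.minAreaRect((xy*1000).astype(np.float32)))
S=[(np.round(d['at'],3).tolist()) for k in range(4) for d in spot_point("clamp","top")]
print(S)
sc=camera("scene")
print([(np.round(d['at'],3).tolist()) for k in range(2) for d in spot_point("clamp","scene")])
a=cv2.resize(im[85:195,150:235],None,fx=5,fy=5,interpolation=cv2.INTER_CUBIC)
b=cv2.resize(sc[135:275,340:460],None,fx=3,fy=4,interpolation=cv2.INTER_CUBIC)
H=max(a.shape[0],b.shape[0]);a,b=[cv2.copyMakeBorder(x,0,H-x.shape[0],0,0,0) for x in(a,b)]
cv2.imwrite("pics/crop.png",np.hstack([a,b])[:,:,::-1])
E
```

```text
lock 0.66 851 175 214 105 129 ((750.13134765625, 226.8954620361328), (103.87037658691406, 65.04779815673828), 89.73453521728516)
clamp 0.58 903 174 202 114 187 ((657.3223266601562, 233.97337341308594), (65.14934539794922, 198.93771362304688), 81.5068588256836)
[[0.649, 0.232, 0.018], [0.649, 0.232, 0.018], [0.649, 0.232, 0.018], [0.649, 0.232, 0.018]]
[[0.649, 0.232, 0.017], [0.649, 0.232, 0.017]]
```

View pics/crop.png

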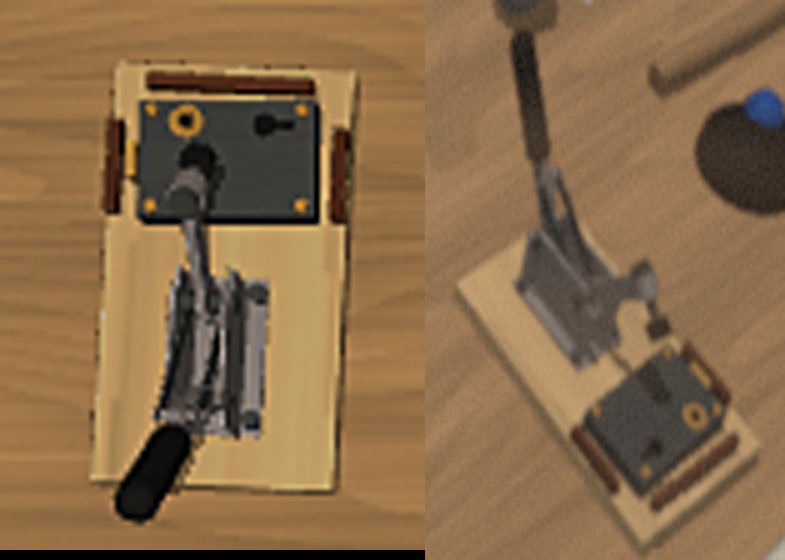

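The crop confirms the choice: the dark steel case with brass screws lies under this clamp's pad, between its fences. The grip end shows at top about (177,188) and scene about (372,144). Next I'll fit the yaw and the tool targets.

```bash
python3 - <<'E'
from h import *
C=np.array([[173.6,97.4],[221.2,99.4],[217,183.4],[168.4,181]])
B=back("top",C,.018)[:,:2];print(B.round(4).tolist())
ax=[B[0]-B[3],B[1]-B[2]];yaw=[np.arctan2(a[1],a[0]) for a in ax]
w=[B[0]-B[1],B[3]-B[2]];yaw+=[np.arctan2(-a[0],a[1]) for a in w]
print('yaws deg',np.degrees(yaw).round(2))
y=np.mean(yaw)
for o in([.649,.232,.018],[.646,.233,.018]):
  e=1.05
  for r in(58,135):
    P=clampP(o,y,[(-.032-r/1e3*np.cos(e),0,.044+r/1e3*np.sin(e))]);print(o,r,P.round(3),proj("top",P).round(1),proj("scene",P).round(1))
  print('pad',proj("top",clampP(o,y,[(.1,0,.016)])))
o=telemetry.get_obs();T=R.from_quat(o['tool_rot']).as_matrix();print(o['clock'],T.round(3).tolist(),o['eef_pos'])
E
```

```text
[[0.8097, 0.2874], [0.8035, 0.1584], [0.5743, 0.1685], [0.5814, 0.2982]]
yaws deg [-2.71 -2.53 -2.73 -3.13]
[0.649, 0.232, 0.018] 58 [[0.588 0.235 0.112]] [[183.9 172.3]] [[377.1 172.3]]
[0.649, 0.232, 0.018] 135 [[0.55  0.237 0.179]] [[175.9 184.2]] [[371.8 142.6]]
pad [[194.39580641 117.43449246]]
[0.646, 0.233, 0.018] 58 [[0.585 0.236 0.112]] [[183.4 173.6]] [[376.6 171.5]]
[0.646, 0.233, 0.018] 135 [[0.547 0.238 0.179]] [[175.4 185.5]] [[371.3 141.8]]
pad [[194.00828976 118.5435582 ]]
1.05 [[-0.964, 0.266, 0.0], [0.266, 0.964, 0.0], [-0.0, 0.0, -1.0]] [0.13280021 0.48205933 0.25331621]
```

```bash
python3 -m creep '0 -0.3 -0.07 0 0; 0 -0.65 -0.15 0 0; 0 -1 -0.23 0 0'; python3 -m creep '0 -0.35 -0.08 0 0; 0 -0.7 -0.16 0 0; 0 -1 -0.23 0 0'; python3 -m creep '0 -0.35 -0.08 0 0; 0 -0.7 -0.16 0 0; 0 -1 -0.23 0 0; 0 -1 -0.23 0 -0.03; 0 -1 -0.23 0 -0.07; 0 -1 -0.23 0 -0.07'
cat >> h.py <<'E'
O=np.array([.647,.2325,.018]);YAW=np.radians(-2.75)
def togo(px,tipz):
    o=telemetry.get_obs();T=R.from_quat(o['tool_rot']).as_matrix()
    P=clampP(O,YAW,[(px,0,0)])[0];P[2]=tipz+bot.tcp_to_tips
    return ((P-o['eef_pos'])@T/.15).round(3)
E
python3 - <<'E'
from h import *
o=telemetry.get_obs();print(o['clock'],o['eef_pos'],o['grip_width'],R.from_quat(o['tool_rot']).as_matrix()[:,1])
print(togo(-.055,.231),togo(-.055,.180))
for e in(1.05,.85,.65,.45,.25,.05,-.02,-.07,-.1):
    x=-.032-.105*np.cos(e)+.01*np.sin(e)+.011
    z=.062+(.105 if e>0 else .083)*np.sin(e)+.01*np.cos(e)
    print(e,round(x,4),round(z,4),togo(x,z)-togo(-.055,.180))
E
```

```text
clock: 1.42
eef_pos: [0.2693, 0.4083, 0.2534]
tool_rot: [0.133, 0.991, 0.0, 0.0]
ft_force: [0.7, 1.1, 0.4]
grip_width: 0.032
grasp_force: 0.0
clock: 1.8
eef_pos: [0.4054, 0.3347, 0.2534]
tool_rot: [0.134, 0.991, 0.0, 0.0]
ft_force: [1.0, -0.3, 0.2]
grip_width: -0.0
grasp_force: 0.0
clock: 2.55
eef_pos: [0.5393, 0.2625, 0.2531]
tool_rot: [0.025, 1.0, -0.0, -0.0]
ft_force: [-0.6, -0.0, 0.7]
grip_width: 0.0
grasp_force: 0.0
2.55 [0.53927941 0.26254553 0.25305594] 4.3628365566944964e-05 [ 5.07510879e-02  9.98711313e-01 -1.98644820e-04]
[-0.361 -0.165  0.   ] [-0.361 -0.165  0.34 ]
1.05 -0.0646 0.1581 [0.064 0.    0.147]
0.85 -0.0828 0.1475 [0.185 0.    0.217]
0.65 -0.0985 0.1335 [0.29 0.   0.31]
0.45 -0.1112 0.1167 [ 0.375 -0.001  0.423]
0.25 -0.1203 0.0977 [ 0.435 -0.001  0.549]
0.05 -0.1254 0.0772 [ 0.469 -0.001  0.686]
-0.02 -0.1262 0.0703 [ 0.474 -0.001  0.732]
-0.07 -0.1264 0.0662 [ 0.476 -0.001  0.759]
-0.1 -0.1265 0.0637 [ 0.476 -0.001  0.776]
```

```bash
python3 -m creep '0 -0.2 -0.08 0 0; 0 -0.36 -0.165 0 0; 0 -0.36 -0.165 0.15 0; 0 -0.36 -0.165 0.34 0; 0 -0.36 -0.165 0.34 0'
python3 - <<'E'
from h import *
print(togo(-.055,.18))
a=camera("scene")[90:270,300:480];b=camera("top")[90:210,130:250]
cv2.imwrite("pics/pre.png",np.hstack([cv2.resize(x,(400,400),interpolation=cv2.INTER_CUBIC) for x in(a,b)])[:,:,::-1])
E
```

```text
clock: 3.18
eef_pos: [0.5901, 0.2349, 0.1996]
tool_rot: [0.025, 1.0, -0.001, -0.003]
ft_force: [-0.5, -0.1, 0.1]
grip_width: -0.0004
grasp_force: 0.0
[-0.013  0.002 -0.016]
```

View pics/pre.png

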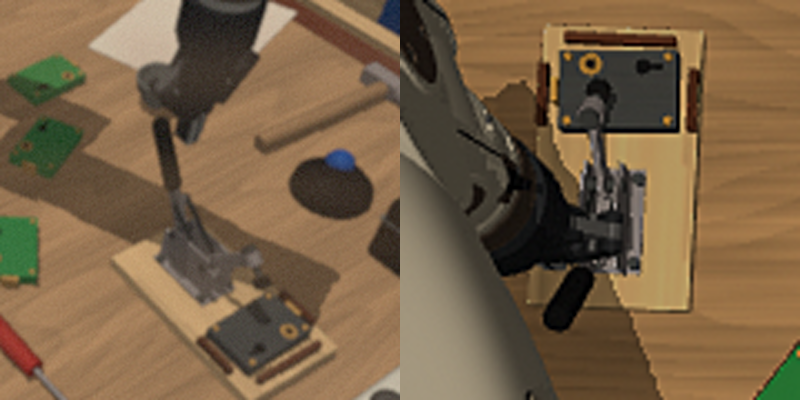

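Both views show the shut fingertips (left panel about (190,135)) just inside the grip (left panel about (163,150)), in line with the clamp, so I'll push along the arc.

```bash
python3 -m creep '0 0 0 0.07 0; 0 0.03 0 0.14 0; 0 0.09 0 0.16 0; 0 0.15 0 0.2 0; 0 0.2 0 0.23 0; 0 0.25 0 0.27 0; 0 0.29 0 0.31 0; 0 0.29 0 0.31 0'
python3 - <<'E'
from h import *
print(togo(-.0985,.1335))
a=camera("scene")[90:270,300:480]
cv2.imwrite("pics/mid.png",cv2.resize(a,(450,450),interpolation=cv2.INTER_CUBIC)[:,:,::-1])
E
```

```text
clock: 4.28
eef_pos: [0.5474, 0.2375, 0.1551]
tool_rot: [0.024, 1.0, -0.0, -0.001]
ft_force: [-0.3, 0.6, -0.3]
grip_width: -0.0001
grasp_force: 0.0
[-0.008 -0.001 -0.002]
```

View pics/mid.png

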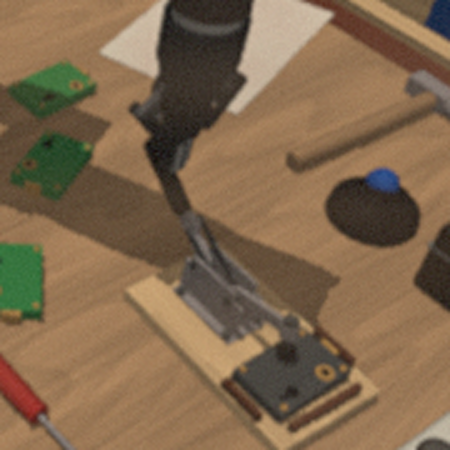

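The handle is following: the fingertips are at about (170,160), the grip is lower, and the pad is nearing the case at about (288,345). I'll continue to the stop.

```bash
python3 -m creep '0 0.05 0 0.06 0; 0 0.085 0 0.115 0; 0 0.12 0 0.18 0; 0 0.145 0 0.24 0; 0 0.165 0 0.31 0; 0 0.18 0 0.375 0; 0 0.185 0 0.42 0; 0 0.185 0 0.45 0; 0 0.185 0 0.465 0; 0 0.185 0 0.465 0'
python3 - <<'E'
from h import *
print(togo(-.1265,.0637))
a=camera("scene")[90:270,300:480]
cv2.imwrite("pics/end.png",cv2.resize(a,(450,450),interpolation=cv2.INTER_CUBIC)[:,:,::-1])
E
```

```text
clock: 5.58
eef_pos: [0.5207, 0.2388, 0.0859]
tool_rot: [0.024, 1.0, -0.0, -0.0]
ft_force: [-0.2, -0.1, -0.3]
grip_width: -0.0002
grasp_force: 0.0
[ 0.    -0.002  0.002]
```

View pics/end.png

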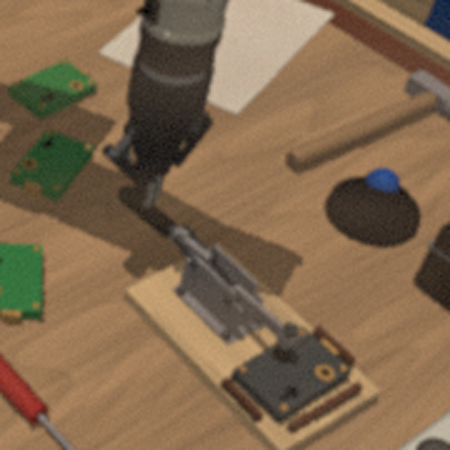

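The handle lies about level under the tips (150,205), and the pad is on the case at (288,345). The force is near zero, so it may have pulled itself to the stop. I'll confirm with a gentle further press.

```bash
python3 -m creep '0 0 0 0.015 0; 0 0 0 0.015 0';python3 -m creep '0 0 0 0.015 0; 0 0 0 0.015 0'
```

```text
clock: 5.88
eef_pos: [0.5212, 0.2391, 0.0847]
tool_rot: [0.024, 1.0, 0.0, 0.001]
ft_force: [-1.2, -0.0, 2.9]
grip_width: -0.0001
grasp_force: 1.8
clock: 6.12
eef_pos: [0.5213, 0.2391, 0.0843]
tool_rot: [0.024, 1.0, 0.001, 0.001]
ft_force: [-3.8, -1.5, 14.0]
grip_width: 0.0
grasp_force: 7.3
```

The force rose to 14 N with only 0.4 mm of motion at the expected stop height, so the handle is on its stop. I'll let go and check.

```bash
python3 -m creep '0 0 0 -0.2 0; 0 0 0 -0.5 0; 0 0 0 -0.9 0; 0 0.3 0 -1 0; 0 0.6 0 -1 0; 0 0.9 0 -1 0; 0 0.9 0 -1 0'
python3 - <<'E'
from h import *
b=camera("top")
print([np.round(d['at'],3).tolist() for d in spot_point("lock","top")])
print([np.round(d['at'],3).tolist() for d in boxes_of("clamp_handle","top")])
a=camera("scene")
e=[proj("scene",clampP([.647,.2325,.018],np.radians(-2.75),[(-.032-.135*np.cos(1.05-v),0,.044+.135*np.sin(1.05-v))])).round(1).tolist() for v in(.9,1.,1.15)];print(e)
cv2.imwrite("pics/fin.png",np.hstack([cv2.resize(a[110:370,160:480],(440,358)),cv2.resize(b[90:210,150:270],(358,358))])[:,:,::-1])
E
```

```text
clock: 7.0
eef_pos: [0.3831, 0.2451, 0.2317]
tool_rot: [0.023, 1.0, -0.0, -0.001]
ft_force: [0.7, 0.4, 0.2]
grip_width: -0.0001
grasp_force: 0.0
[[0.752, 0.225, 0.016], [0.435, -0.134, 0.004], [0.261, 0.325, -0.0], [0.496, 0.083, -0.001]]
[[0.549, 0.233, 0.063]]
[[[348.9, 156.6]], [[347.9, 160.0]], [[347.0, 165.6]]]
```

View pics/fin.png

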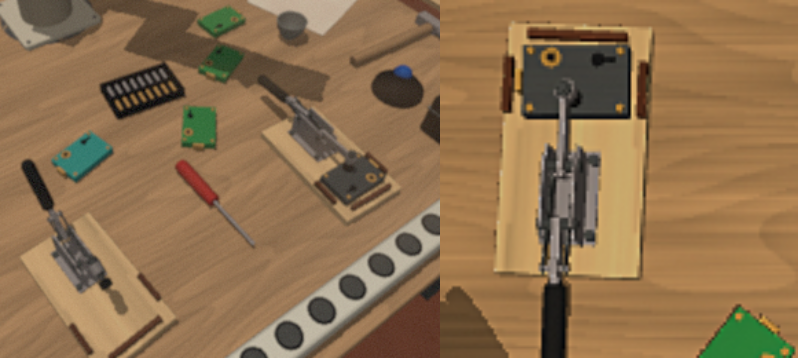

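The handle stays down, with its end at scene about (349,167) where the model puts the stop at (347,166). The pad is on the unmoved case, the spare clamp is still open at (40,190), and the arm is clear. I'll hand the job in.

```bash
python3 -c "
from workcell import ticket;print(ticket.job_done())"
```

```text
the job is handed in; nothing more can be done
None
```

I pushed the loaded clamp's handle past its dead point to its stop and let go, with its pad on the unmoved lock case and the empty clamp still open; I handed the job in at about 7 s, but the judge returned no verdict and I could not measure the pad's force directly.

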